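# Fold up the walls of a bottle tray

### The job

The bottles already stand in their divider on the part-folded cardboard tray, whose back wall is up. Fold up its left and right end walls first, so that their corner tabs are tucked in, then fold the front wall up over them, each until it comes fully upright against its stop. Press gently so the board is not crushed, do not tip any bottle, leave the other things on the bench where they are, and leave the tray standing ready for taping.

Things in the scene. Friction and masses are not known exactly. Their poses are not given: they have to be found in the camera images.
- tray: Part-folded bottle tray of 5 mm corrugated board; weighed down by its bottles, it does not shift. Origin: centre of its underside; x to its back wall (away from the robot), y to its left end, z up. Base 84 (x) by 206 mm (y). Back wall, 80 mm high, already up. Inside, a divider (74 by 196 mm, top 100 mm above the bench) holds three 225 mm bottles in a row along y, close behind the walls.
- front_wall (a joint): Angle of the front wall (-x of the tray, robot's side): 0 flat on the bench, 1.571 fully upright at its stop; starts at 0.3 to 0.55, leaning outward. 216 mm long, 80 mm from crease to free edge, 5 mm thick. Upright it covers the ends of the end walls. All creases are stiff: a wall stays at whatever angle it is left; about 0.5 to 1 N at its free edge moves it.
- left_wall (a joint): Angle of the left end wall (+y of the tray): 0 flat outward on the bench, 1.571 fully upright at its stop; starts at 0.3 to 0.55. 84 mm long, 80 mm from crease to free edge, 5 mm thick, with a corner tab (62 by 30 mm) bent square to its inner face at each short side; upright, the tabs lie just inside the front and back walls.
- right_wall (a joint): Angle of the right end wall (-y of the tray): mirror image of the left end wall, same values.
- front_crease (a point): Middle of the front wall's hinge line, at its crease with the base, 5 mm above the bench, on the inner (upper) face of the board; the wall lies outward from it (-x of the tray). Axes as the tray's.
- front_edge (a point): Middle of the free edge of the front wall, on its inner (upper) face, 80 mm from the crease; moves with the wall. The outer (lower) face is 5 mm below it.
- left_crease (a point): Middle of the left wall's hinge line, at its crease with the base, 5 mm above the bench, on the inner (upper) face of the board; the wall lies outward from it (+y of the tray). Axes as the tray's.
- left_edge (a point): Middle of the free edge of the left wall, on its inner (upper) face, 80 mm from the crease; moves with the wall. The outer (lower) face is 5 mm below it.
- right_crease (a point): Middle of the right wall's hinge line, at its crease with the base, 5 mm above the bench, on the inner (upper) face of the board; the wall lies outward from it (-y of the tray). Axes as the tray's.
- right_edge (a point): Middle of the free edge of the right wall, on its inner (upper) face, 80 mm from the crease; moves with the wall. The outer (lower) face is 5 mm below it.
- bottle0: Filled glass bottle, 60 mm in diameter, 225 mm tall with white cap, standing loose in a cell of the divider on the tray's base. Origin: centre of its underside; z up its axis.
- bottle1: Filled glass bottle, 60 mm in diameter, 225 mm tall with white cap, standing loose in a cell of the divider on the tray's base. Origin: centre of its underside; z up its axis.
- bottle2: Filled glass bottle, 60 mm in diameter, 225 mm tall with white cap, standing loose in a cell of the divider on the tray's base. Origin: centre of its underside; z up its axis.
- dish: Bystander: blue dish, 90 mm across, 40 mm high, on the bench. Origin: centre of its underside.
- spare: Bystander: one more bottle, the same as those in the tray, standing on the bench. Origin: centre of its underside; z up its axis.
- tape_dispenser: Bystander: black tape dispenser with a roll of clear tape, 150 by 60 mm, 105 mm high, on the bench. Origin: centre of its underside, x along its length.

How it is judged (in metres and radians):
On the way, in this order (a step that is already met when the one before it is completed fails the run):
1. both end walls are up (within 5 degrees of upright), the front wall still down (less than 1.2 rad) (value of joint each of left_wall, right_wall above 1.48 rad and value of joint front_wall below 1.2 rad), for 0.2 s.
2. the front wall is up as well (value of joint each of left_wall, right_wall, front_wall above 1.48 rad), for 0.2 s.
At the end, for the whole second after the job is handed in: All three walls stand upright at rest (each joint above 1.48 rad, within about 5 degrees of the stop at 1.571), and all three bottles stand upright (within 0.1 rad) and still in their cells (all of step 2 and velocity of joint each of left_wall, right_wall, front_wall below 0.05 rad/s and angle between each of bottle0, bottle1, bottle2's own z axis and vertical below 0.1 rad and linear speed of each of bottle0, bottle1, bottle2 below 0.02 m/s); the robot touches nothing.
It fails at once if a bottle in the tray is tipped by more than 0.15 rad or shifted by more than 15 mm (angle between any of bottle0, bottle1, bottle2's own z axis and vertical above 0.15 rad or distance of any of bottle0, bottle1, bottle2 from where it was at the start of the episode above 0.015 m).
It fails at once if a wall is crushed: pressed with more than 40 N (contact force between any of the fingers, the arm and left_wall above 40 N or contact force between any of the fingers, the arm and right_wall above 40 N or contact force between any of the fingers, the arm and front_wall above 40 N).
It fails at once if a bystander (dish, spare bottle, tape dispenser) is moved by more than 20 mm (distance of any of dish, spare, tape_dispenser from where it was at the start of the episode above 0.02 m).
It also fails if it takes over 61 s, if anything falls off the work surface, if the arm or the gripper's body presses on something with over 40 N, if the wrist force passes 120 N, or if a joint passes its speed limit or range.

### The arm

A 6-joint arm with a two-finger parallel gripper is mounted at the origin on the work surface. World frame = base frame: x ahead of the robot, y to its left, z up, the work surface at z = 0. Lengths are in m, angles in degrees, forces in N, time in s.
With the tool pointing down it reaches from about 0.4 to 0.825 m from the base axis. Payload 7 kg.
Tool frame: the origin (TCP) lies midway between the tips of the shut fingers; the grasp point (between the pads) lies ctrl.grasp_offset behind it (ctrl.grasp_offset is the distance from the TCP to the grasp point, in m); z points along the fingers, y is the line along which they close (so a half turn about z gives the same grasp; the last joint's range is limited). The gripper opens to 88 mm and grips with 3 to 60 N. Pads are 19 mm wide; open, the fingers measure 130 mm over their backs; the gripper's body (78 mm by 193 mm) begins 47 mm behind the grasp point.
Start: joints at [-53.107, 20.546, 0.682, 0, -70.136, -16.507], TCP at [0.235, -0.633, 0.227] pointing down, gripper open.
Joint ranges: [-176.03, 176.03], [-82.01, 121.73], [-58.28, 71.71], [-173.87, 95.51], [-174.79, -0.11], [-173.66, 173.66]. Speed limits (degrees/s): [136.94, 136.94, 172.46, 180, 180, 180].

### API

Orientations are given as [roll, pitch, yaw] about the fixed x, y, z axes, in that order (R = Rz(yaw) Ry(pitch) Rx(roll)).
In Python, from plant import ctrl gives the robot as it stands. The module is installed in compiled form; this text tells all that it offers.
- The arm moves only by the tool send_rows, never from a script. Its argument "increments" is a list that holds one entry, the list of rows, each a list of 4 numbers: the shift along the world's x, y, z normalised to -1 to 1, where 1 is 0.2 m, then the turn about the world's z normalised to -1 to 1, where 1 is 1.5 rad. In form: [[[x, y, z, roll], ...]]. A call has 1 to 12 rows; each row is the pose to reach, as a shift and turn from the pose commanded when the call began; what a row does not reach only later rows make up. A row lasts 1/8 s, in which the tool goes at most 62.5 mm and 10.7 degrees, less where a joint would pass 70% of its speed; a pose out of reach is approached as far as the arm can. A call with a number of a shift or a turn outside -1 to 1 is refused whole. A call with a gripper value outside its range is refused whole. "jaw" is the opening, from 0 (shut) to 1 (fully open), set as the call begins (left out, the last holds). The fingers move at their own pace and stop on an object; the grip force is fixed at half the most. Time passes only in rows, so rows that repeat a pose let the fingers close. It gives the time, the measured TCP pose, the force, the opening and the grip force at its end, in the units of the state.
- ctrl.get_obs(): the state, without advancing time (a new reading comes with each control period).
- ctrl.snapshot(name): name is "scene" or "top" or "wrist"; returns the picture (384x512x3 uint8, red, green, blue); there is no depth.
- ctrl.calibration(name): a dict with "mtx" (3x3 intrinsics, pixels), "eye" and "attitude" of the camera in the world. Camera axes: x right, y up, looking along -z (the intrinsics and any distortion apply to the point x, -y, -z); pixel columns grow to the right and rows downward; lengths in m; the calibration is good to about 2 mm. A picture is of the moment at which its call begins: read the wrist's pose just before it. calibration takes no time and is no camera call; for the wrist camera it gives the pose at the moment of the call.
- ctrl.close_job(): hands the job in; it is judged then, once.
Trained networks look in the newest picture that a camera, given by its name, has taken for a name from the list of things; names that differ only in an ending like _2 or _b are one class to them, and where a whole thing is asked for, a point or a joint stands for the part that bears it (a point fixed in the world has none). Each returns a list of dicts, best first, with "conf" (0 to 1); they miss things now and then, are a little off and sometimes report something else, mostly with a low value. They report only what shows in the picture. A call takes as long as a camera call.
- ctrl.trace(thing, camera): "mask" (384x512 bool, what is visible of it) and "bbox" ([left, top, right, bottom] in pixels, round what is visible of it).
- ctrl.spot_point(thing, camera): "pixel" ([row, column] in pixels: a listed point, or the origin of a listed thing).
The state is a dict: "clock": time; "joint_pos": joint angles; "qvel": joint speeds; "tau": joint torques, N m; "tool_pos": TCP position; "orientation": TCP orientation; "force": force on the tool from outside, world axes, zero at the start; "moment": the same for the moment, N m; "opening": finger opening in m; "gripper_force": force on a finger pad.
Only numpy, scipy, OpenCV 4.12 (cv2) and the standard library are available. Lean on these libraries where they do the work, as an engineer would, in place of code of your own. Each camera call takes 0.05 s, during which the arm holds its last target. There are 200 camera calls.

## Working session

There is one attempt and no reset: what is moved stays moved. The work goes in short steps, Python scripts to look and compute and a tool call to move; the robot and the scene stay as the last step left them, time stands still between calls to the robot, and variables do not carry over. Pictures are saved under pics/ and viewed, at most 13 in all, crops included, and the job is handed in when it is done.

Besides the shell and the picture viewer there is one more tool, called as name(argument=value, ...), one argument or row to a line, values as JSON. send_rows: Moves the arm, as the interface text tells. Its arguments: {"type":"object","properties":{"increments":{"type":"array"},"jaw":{"type":"number"}},"required":["increments"]}

```bash
mkdir -p pics; cat > h.py <<'E'
import numpy as np, cv2
from plant import ctrl
def snap(c,f):
    im=ctrl.snapshot(c); cv2.imwrite(f'pics/{f}.png',im[:,:,::-1]); return im
def ray(c,px):
    k=ctrl.calibration(c); K=np.array(k['mtx']); R=np.array(k['attitude']); 
    if R.shape!=(3,3):
        from scipy.spatial.transform import Rotation as Ro
        R=Ro.from_euler('xyz',R,degrees=True).as_matrix()
    d=np.linalg.inv(K)@[px[1],px[0],1]
    return np.array(k['eye']),R@(d*[1,-1,-1])
def atz(c,px,z):
    e,d=ray(c,px); return e+d*(z-e[2])/d[2]
def tri(obs):
    A=np.zeros((3,3));b=np.zeros(3)
    for c,p in obs:
        e,d=ray(c,p);d=d/np.linalg.norm(d);M=np.eye(3)-np.outer(d,d);A+=M;b+=M@e
    return np.linalg.solve(A,b)
E
python3 - <<'E'
from h import *
np.set_printoptions(precision=4,suppress=True)
for c in ('top','scene'): 
    snap(c,c+'1'); k=ctrl.calibration(c); print(c,k)
P={}
for t in ['tray','front_crease','front_edge','left_crease','left_edge','right_crease','right_edge','bottle0','dish','spare','tape_dispenser']:
    for c in ('top','scene'):
        r=ctrl.spot_point(t,c)
        print(t,c,[(np.round(x['pixel'],1),round(x['conf'],2)) for x in r[:4]])
        if r: P[t,c]=r[0]['pixel']
    if (t,'top') in P: print('  z5',atz('top',P[t,'top'],0.005))
    if (t,'top') in P and (t,'scene') in P: print('  tri',tri([(c,P[t,c]) for c in('top','scene')]))
print(ctrl.get_obs())
E
```

```text
top {'mtx': array([[349.8327,   0.    , 256.7012],
       [  0.    , 349.8327, 186.6381],
       [  0.    ,   0.    ,   1.    ]]), 'eye': array([ 0.4807, -0.1263,  0.944 ]), 'attitude': array([  6.499 ,   1.2869, -88.3349])}
scene {'mtx': array([[363.1992,   0.    , 251.0363],
       [  0.    , 363.1992, 186.1498],
       [  0.    ,   0.    ,   1.    ]]), 'eye': array([ 1.1151, -0.0733,  0.9001]), 'attitude': array([31.5518, -0.0692, 94.7121])}
tray top [(array([170.8, 218.1]), 0.85), (array([167.8, 276.7]), 0.69)]
tray scene [(array([211.2, 295.6]), 0.86)]
  z5 [0.6276 0.0043 0.005 ]
  tri [ 0.6301  0.0104 -0.0114]
front_crease top [(array([182.8, 214.1]), 0.89), (array([125.5, 276. ]), 0.58)]
front_crease scene [(array([196.7, 297.5]), 0.85)]
  z5 [0.5945 0.0138 0.005 ]
  tri [0.5939 0.015  0.0089]
front_edge top [(array([208.9, 211. ]), 0.73)]
front_edge scene [(array([168.8, 299.3]), 0.94)]
  z5 [0.5235 0.0191 0.005 ]
  tri [0.5217 0.0151 0.0432]
left_crease top [(array([168.5, 175.4]), 0.85), (array([257.6, 377.4]), 0.69)]
left_crease scene [(array([212.7, 330.8]), 0.67), (array
[... 1322 characters left out ...]
95 0.005 ]
  tri [0.7618 0.1289 0.0003]
tape_dispenser top [(array([257.7, 377.3]), 0.82)]
tape_dispenser scene [(array([137.4, 158.7]), 0.91)]
  z5 [ 0.408  -0.4236  0.005 ]
  tri [ 0.4076 -0.4247 -0.0002]
{'clock': 1.2, 'joint_pos': array([-53.1081,  20.545 ,   0.6831,   0.0007, -70.1347, -16.5062]), 'qvel': array([-0.0078,  0.0845, -0.0185,  0.0848, -0.0694, -0.0103]), 'tau': array([ -0.0005, -58.2394,  29.3307,   7.0027,   0.0125,  -0.    ]), 'tool_pos': array([ 0.2351, -0.6327,  0.2266]), 'orientation': array([-179.9966,    0.0003, -159.6141]), 'force': array([-0.2367, -0.2042,  0.1099]), 'moment': array([-0.0189,  0.0146, -0.0082]), 'gripper_force': 0.0, 'opening': 0.08755128700361137}
```

View pics/top1.png

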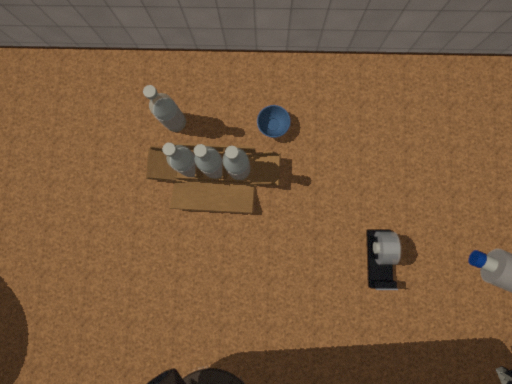

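View pics/scene1.png

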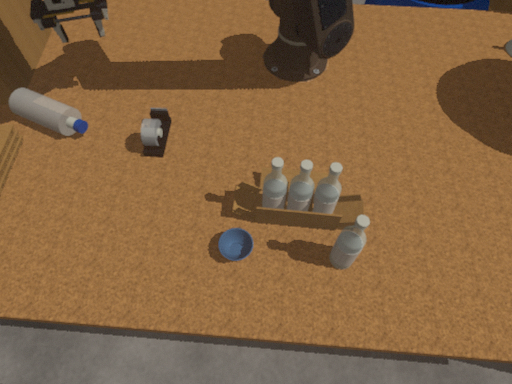

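Top view: the tray spans cols 148–280, rows 150–185, and the front wall is at rows 183–213. The spare bottle is at (row 130, col 178) and the dish at (121, 274). In the scene view the spare is at (257, 339). Next I need the bottle profile and the gripper geometry, because the gripper body could foul the bottles.

```bash
python3 - <<'E'
from h import *
print('off',ctrl.grasp_offset)
s=cv2.imread('pics/scene1.png')[140:280,215:385]; t=cv2.imread('pics/top1.png')[70:225,130:300]
a=cv2.resize(s,None,fx=3,fy=3,interpolation=cv2.INTER_CUBIC);b=cv2.resize(t,None,fx=2.3,fy=2.3,interpolation=cv2.INTER_CUBIC)
cv2.imwrite('pics/c1.png',a);
# spare axis projected heights in scene
k=ctrl.calibration('scene');K=np.array(k['mtx'])
from scipy.spatial.transform import Rotation as Ro
R=Ro.from_euler('xyz',k['attitude'],degrees=True).as_matrix()
for z in (0,.1,.12,.14,.16,.18,.2,.225):
    p=R.T@(np.array([.762,.129,z])-k['eye']); q=K@(p*[1,-1,-1]); q=q[:2]/q[2]; print(z,q,'crop',(q-[215,140])*3)
E
```

```text
off 0.0188
0 [339.45773761 257.57963665] crop [373.37321283 352.73890996]
0.1 [348.29556926 242.51565943] crop [399.88670777 307.54697829]
0.12 [350.27818632 239.13631261] crop [405.83455896 297.40893782]
0.14 [352.34287249 235.61707998] crop [412.02861747 286.85123995]
0.16 [354.49483126 231.94909228] crop [418.48449377 275.84727683]
0.18 [356.73971551 228.12271421] crop [425.21914652 264.36814263]
0.2 [359.08367709 224.12746001] crop [432.25103128 252.38238003]
0.225 [362.16323246 218.87839511] crop [441.48969738 236.63518533]
```

View pics/c1.png

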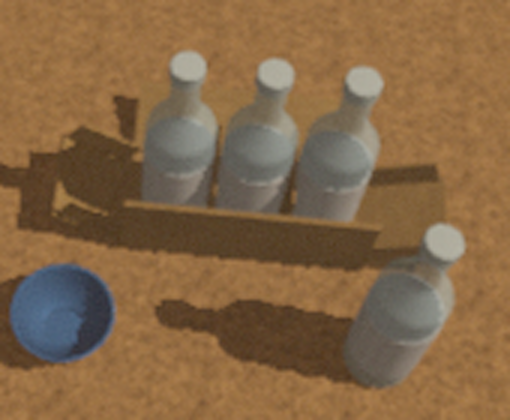

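```bash
python3 - <<'E'
import numpy as np
# tray frame (mm), left wall pushed -y, finger -y-most point at (xa, yw)
def clear(xa,yw,ang,bc):
    u=np.array([np.cos(ang),np.sin(ang)]);v=np.array([-u[1],u[0]])
    F=[(y,x) for y in(44,65) for x in(-9.5,9.5)]
    P=np.array([y*u+x*v for y,x in F]); i=P[:,1].argmin()
    c=np.array([xa,yw])-P[i]
    d=np.array(bc)-c; a,b=abs(d@u)-96.5,abs(d@v)-39
    return (np.hypot(max(a,0),max(b,0)) if max(a,b)>0 else max(a,b)),c
for name,xa,yw,bc in [('end',-39,108,(0,65)),('end',-36,108,(0,65)),('front',-105,47,(-65,0)),('front',-100,47,(-65,0))]:
    # front: rotated frame: along-wall coord, normal coord
    r=[(clear(xa,yw,np.radians(t),bc)[0],t,clear(xa,yw,np.radians(t),bc)[1]) for t in range(-180,180,5)]
    r.sort(key=lambda q:-q[0]); print(name,xa,[(round(a,1),t,c.round(1)) for a,t,c in r[:5]])
E
```

```text
end -39 [(np.float64(28.5), -140, array([  4.7, 157.1])), (np.float64(28.5), 40, array([-78.8,  87. ])), (np.float64(28.5), -135, array([  0.2, 160.7])), (np.float64(28.5), 45, array([-76.8,  83.6])), (np.float64(28.1), -145, array([  8.8, 153.1]))]
end -36 [(np.float64(26.6), -140, array([  7.7, 157.1])), (np.float64(26.6), 40, array([-75.8,  87. ])), (np.float64(26.4), 35, array([-77.5,  90.5])), (np.float64(26.4), -145, array([ 11.8, 153.1])), (np.float64(26.4), -135, array([  3.2, 160.7]))]
front -105 [(np.float64(32.2), -140, array([-61.3,  96.1])), (np.float64(32.2), 40, array([-144.8,   26. ])), (np.float64(32.0), -135, array([-65.8,  99.7])), (np.float64(32.0), 45, array([-142.8,   22.6])), (np.float64(31.9), -145, array([-57.2,  92.1]))]
front -100 [(np.float64(29.1), -145, array([-52.2,  92.1])), (np.float64(29.1), 35, array([-141.5,   29.5])), (np.float64(29.0), -140, array([-56.3,  96.1])), (np.float64(29.0), 40, array([-139.8,   26. ])), (np.float64(28.7), 30, array([-142.9,   33.2]))]
```

send_rows(
  increments=[
    [[0.1, 0.13, 0, 0.12], [0.2, 0.26, 0, 0.24], [0.3, 0.39, 0, 0.36], [0.4, 0.52, 0, 0.48], [0.5, 0.65, 0, 0.6], [0.6, 0.78, 0, 0.72], [0.7, 0.9, 0, 0.84], [0.75, 1, 0, 0.96], [0.75, 1, 0, 1]],
  ],
)

```text
clock: 2.33
tool_pos: [0.386, -0.4315, 0.2269]
orientation: [-180.0, -0.0, -73.3]
force: [0.1, -1.1, 1.1]
opening: 0.0877
gripper_force: 0.0
```

send_rows(
  increments=[
    [[0.15, 0.2, 0.05, 0.11], [0.3, 0.4, 0.1, 0.22], [0.4, 0.6, 0.1, 0.333], [0.45, 0.65, 0.1, 0.333], [0.45, 0.65, 0.1, 0.333]],
  ],
)

```text
clock: 2.95
tool_pos: [0.4757, -0.3022, 0.2466]
orientation: [180.0, -0.0, -45.0]
force: [0.1, 0.8, -0.9]
opening: 0.0874
gripper_force: 0.0
```

```bash
cat > fit.py <<'E'
from h import *
from scipy.optimize import least_squares
from scipy.spatial.transform import Rotation as Ro
def proj(k,P):
    R=Ro.from_euler('xyz',k['attitude'],degrees=True).as_matrix()
    q=np.array(k['mtx'])@((R.T@(P-k['eye']))*[1,-1,-1]); return np.array([q[1],q[0]])/q[2]
def model(p):
    x,y,w,a,b,c=p
    L={'tray':(0,0,0),'front_crease':(-.042,0,.005),'left_crease':(0,.103,.005),'right_crease':(0,-.103,.005)}
    L['front_edge']=(-.042-.08*np.cos(a),0,.005+.08*np.sin(a))
    L['left_edge']=(0,.103+.08*np.cos(b),.005+.08*np.sin(b))
    L['right_edge']=(0,-.103-.08*np.cos(c),.005+.08*np.sin(c))
    M=Ro.from_euler('z',w).as_matrix()
    return {n:M@np.array(v)+[x,y,0] for n,v in L.items()}
def look(cams,tag,names=None,p0=(.632,.012,0,.45,.45,.45)):
    O=[]
    for c in cams:
        snap(c,c+tag); k=ctrl.calibration(c)
        for n in names or model(p0):
            r=ctrl.spot_point(n,c)
            if r and r[0]['conf']>.5: O.append((c,n,r[0]['pixel'],k))
    return O
def fit(O,p0=(.632,.012,0,.45,.45,.45)):
    def f(p):
        m=model(p); return np.concatenate([proj(k,m[n])-px for c,n,px,k in O]+[(np.array(p)-p0)*[1,1,5,1,1,1]])
    s=least_squares(f,p0,loss='soft_l1',f_scale=1.5)
    m=model(s.x)
    for c,n,px,k in O: print(c,n,np.round(px,1),'res',np.round(proj(k,m[n])-px,1))
    print('pose',np.round(s.x[:3],4),'angles F L R',np.round(s.x[3:],3)); return s.x
E
python3 - <<'E'
from fit import *
import pickle
O=look(['top','scene','wrist'],'2'); fit(O); pickle.dump(O,open('O2.pkl','wb'))
o=ctrl.get_obs(); print(o['clock'],o['tool_pos'],o['orientation'],o['joint_pos'])
E
```

```text
top left_crease [166.3 177.9] res [ 0.3 -0.5]
top left_edge [160.8 145.7] res [2.3 1.3]
scene tray [209.7 296.3] res [ 1.1 -0.6]
scene front_crease [197.5 294.5] res [-0.6  2. ]
scene left_crease [210.6 332.1] res [2.8 1.1]
scene front_edge [171.9 297.6] res [0.  0.3]
scene left_edge [209.7 367.4] res [ 0.4 -4.5]
scene right_edge [197.  234.4] res [ 0.3 -0.7]
wrist right_crease [188.6  89.7] res [0.5 0.1]
wrist right_edge [162.9 103.6] res [ 0.1 -0.2]
pose [ 0.6342  0.0133 -0.0222] angles F L R [0.116 0.434 0.508]
4.15 [ 0.47510232 -0.30270204  0.24657278] [ 1.79998889e+02 -8.94533746e-04 -4.50498047e+01] [-1.25959201e+01  9.32911741e+00 -1.18953727e+01  1.52090602e-03
 -6.87753514e+01  5.75455648e+01]
```

View pics/wrist2.png

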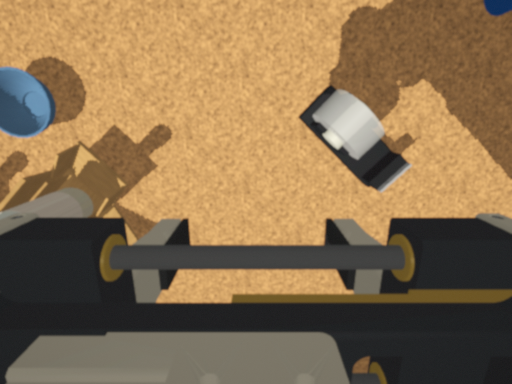

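```bash
python3 - <<'E'
from fit import *
import pickle
O=pickle.load(open('O2.pkl','rb'))
D={'tray':((170.8,218.1),(211.2,295.6)),'front_crease':((182.8,214.1),(196.7,297.5)),'front_edge':((208.9,211),(168.8,299.3)),'left_crease':((168.5,175.4),(212.7,330.8)),'left_edge':((161.4,144.9),(212.2,364.5)),'right_crease':((171.8,254.5),(206.6,259.2)),'right_edge':((166.4,275.3),(198.9,238.2))}
for n,v in D.items():
    for c,px in zip(('top','scene'),v): O.append((c,n,np.array(px),ctrl.calibration(c)))
for c in('top','scene'):
    r=ctrl.trace('front_wall',c)+[]; 
    if r:
        ct=max(cv2.findContours(r[0]['mask'].astype(np.uint8),0,1)[0],key=cv2.contourArea)
        print(c,r[0]['conf'],cv2.approxPolyDP(ct,3,True)[:,0].tolist())
    r=ctrl.trace('left_wall',c)
    if r:
        ct=max(cv2.findContours(r[0]['mask'].astype(np.uint8),0,1)[0],key=cv2.contourArea)
        print(c,r[0]['conf'],cv2.approxPolyDP(ct,3,True)[:,0].tolist())
p=fit(O); pickle.dump(O,open('O.pkl','wb'))
for n,v in model(p).items(): print(n,v.round(4))
E
```

```text
top 0.58 [[151, 146], [147, 176], [165, 179], [165, 157], [161, 148]]
scene 0.96 [[310, 176], [316, 185], [328, 174], [311, 172]]
scene 0.78 [[359, 194], [340, 197], [335, 213], [343, 216], [340, 228], [353, 224], [363, 212]]
top left_crease [166.3 177.9] res [ 0.2 -0.6]
top left_edge [160.8 145.7] res [2.6 1.1]
scene tray [209.7 296.3] res [ 1.1 -0.5]
scene front_crease [197.5 294.5] res [-0.5  2.1]
scene left_crease [210.6 332.1] res [2.8 1.2]
scene front_edge [171.9 297.6] res [-2.7  1.2]
scene left_edge [209.7 367.4] res [ 1.3 -4.1]
scene right_edge [197.  234.4] res [ 0.4 -0.6]
wrist right_crease [188.6  89.7] res [ 0.5 -0.3]
wrist right_edge [162.9 103.6] res [ 0.2 -1. ]
top tray [170.8 218.1] res [-2.2 -3.1]
scene tray [211.2 295.6] res [-0.4  0.2]
top front_crease [182.8 214.1] res [ 0.7 -0.3]
scene front_crease [196.7 297.5] res [ 0.3 -0.9]
top front_edge [208.9 211. ] res [ 0.6 -0.9]
scene front_edge [168.8 299.3] res [ 0.4 -0.5]
top left_crease [168.5 175.4] res [-2.   1.9]
scene left_crease [212.7 330.8] res [0.7 2.5]
top left_edge [161.4 144.9] res [2.  1.9]
scene left_edge [212.2 364.5] res [-1.2 -1.2]
top right_crease [171.8 254.5] res [-1.8 -2. ]
scene right_crease [206.6 259.2] res [ 0.  -0.1]
top right_edge [166.4 275.3] res [2.3 3.4]
scene right_edge [198.9 238.2] res [-1.5 -4.4]
pose [ 0.6344  0.0136 -0.0205] angles F L R [0.45  0.374 0.515]
tray [0.6344 0.0136 0.    ]
front_crease [0.5924 0.0145 0.005 ]
left_crease [0.6365 0.1166 0.005 ]
right_crease [ 0.6323 -0.0893  0.005 ]
front_edge [0.5204 0.016  0.0398]
left_edge [0.6381 0.1911 0.0342]
right_edge [ 0.6309 -0.1589  0.0444]
```

send_rows(
  increments=[
    [[0.2, 0.1, 0, 0], [0.4, 0.3, -0.2, 0], [0.4, 0.36, -0.4, 0], [0.4, 0.36, -0.6, 0], [0.4, 0.36, -0.8, 0], [0.4, 0.36, -0.95, 0], [0.4, 0.36, -1, 0]],
  ],
)

```text
clock: 5.22
tool_pos: [0.554, -0.2306, 0.0447]
orientation: [179.9, 0.1, -45.1]
force: [0.6, -0.9, 0.6]
opening: 0.0877
gripper_force: 0.0
```

send_rows(
  increments=[
    [[0, 0, -0.1, 0], [0, 0, -0.17, 0], [0, 0, -0.17, 0], [0, 0, -0.17, 0]],
  ],
)

```text
clock: 5.72
tool_pos: [0.5557, -0.2308, 0.0134]
orientation: [-180.0, -0.1, -45.0]
force: [0.1, 0.3, -0.2]
opening: 0.0879
gripper_force: 0.0
```

```bash
python3 - <<'E'
from fit import *
a=snap('scene','s3')[130:290,190:400];b=snap('top','t3')[100:260,130:340]
cv2.imwrite('pics/c3.png',cv2.resize(np.vstack([a,b]),None,fx=1.85,fy=1.85,interpolation=cv2.INTER_CUBIC)[:,:,::-1])
o=ctrl.get_obs(); print(o['tool_pos'],o['force'])
E
```

```text
[ 0.55575975 -0.23082074  0.01350809] [ 0.23654577  0.52472034 -0.39270235]
```

View pics/c3.png

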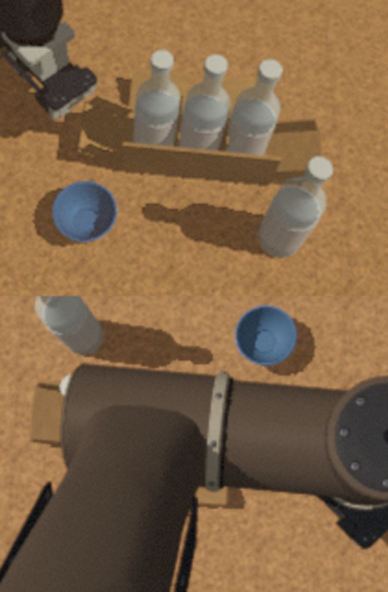

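send_rows(
  increments=[
    [[0, 0.04, 0, 0], [0, 0.07, 0, 0], [0, 0.085, 0.02, 0], [0, 0.105, 0.055, 0], [0, 0.123, 0.085, 0], [0, 0.15, 0.125, 0], [0.004, 0.177, 0.16, 0], [0.004, 0.177, 0.16, 0]],
  ],
)

```text
clock: 6.82
tool_pos: [0.5566, -0.1949, 0.0455]
orientation: [-179.9, -0.1, -45.0]
force: [0.1, 0.0, 0.4]
opening: 0.0878
gripper_force: 0.0
```

```bash
cat > st.py <<'E'
from fit import *
import pickle,sys
def st(tag,names=('left_edge','right_edge','front_edge'),cams=('scene','wrist')):
    o=ctrl.get_obs(); print(o['clock'],o['tool_pos'],o['force'])
    O=[q for q in pickle.load(open('O.pkl','rb')) if 'edge' not in q[1]]
    N=look(cams,tag,names)
    p=fit(O+N) if 0 else None
    base=(.6344,.0136,-.0205)
    from scipy.optimize import minimize_scalar
    for i,n in enumerate(('front_edge','left_edge','right_edge')):
        for c,m,px,k in N:
            if m!=n: continue
            f=lambda a:np.linalg.norm(proj(k,model((*base,a,a,a))[n])-px)
            s=min((minimize_scalar(f,bounds=b,method='bounded') for b in((0,.8),(.8,1.6))),key=lambda s:s.fun)
            print(n,c,np.round(px,1),'angle',round(s.x,2),'res',round(s.fun,1))
E
python3 -c "
from st import *
st('4')"
```

```text
6.825 [ 0.55659064 -0.19491137  0.04546943] [0.1154432  0.0418016  0.39815708]
front_edge scene [172.  299.5] angle 1.07 res 0.4
left_edge scene [211.6 299.1] angle 1.6 res 41.2
right_edge wrist [219.9  96.5] angle 0.83 res 0.0
```

send_rows(
  increments=[
    [[0, 0.03, 0.03, 0], [0.001, 0.063, 0.06, 0], [0.002, 0.1, 0.085, 0], [0.003, 0.137, 0.11, 0], [0.004, 0.165, 0.128, 0], [0.004, 0.195, 0.145, 0], [0.004, 0.195, 0.145, 0]],
  ],
)

```text
clock: 8.1
tool_pos: [0.5569, -0.1559, 0.0739]
orientation: [-180.0, -0.0, -45.0]
force: [0.3, -0.9, 0.3]
opening: 0.0879
gripper_force: 0.0
```

```bash
python3 -c "
from st import *
st('5')
a=cv2.imread('pics/scene5.png')[130:290,190:400];b=cv2.imread('pics/wrist5.png')
cv2.imwrite('pics/c5.png',np.hstack([cv2.resize(a,None,fx=1.8,fy=1.8),cv2.resize(b,(384,288))]))"
```

```text
8.1 [ 0.55694172 -0.15585609  0.07389174] [ 0.32005686 -0.92281647  0.28713814]
front_edge scene [169.2 295.2] angle 0.29 res 3.3
left_edge scene [214.3 363.3] angle 0.13 res 0.0
right_edge scene [190.4 253.6] angle 1.37 res 1.4
right_edge wrist [214.4 102.5] angle 1.4 res 1.9
```

View pics/c5.png

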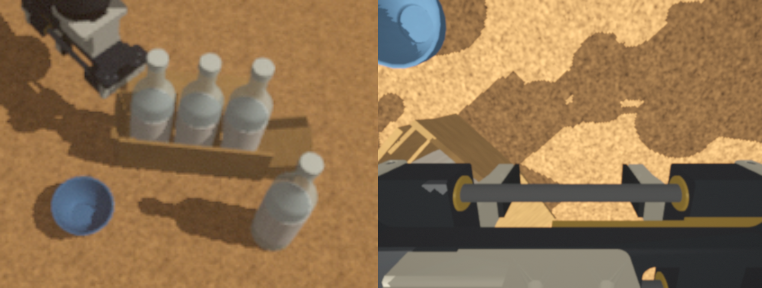

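The right wall is folding up as planned: in the wrist view it stands near (col 450, row 140). I'll finish it in small steps and watch the force.

send_rows(
  increments=[
    [[0, 0.02, 0.01, 0], [0, 0.035, 0.02, 0], [0, 0.045, 0.02, 0], [0, 0.045, 0.02, 0]],
  ],
)

```text
clock: 9.0
tool_pos: [0.5568, -0.1471, 0.0776]
orientation: [-180.0, -0.0, -45.0]
force: [-0.5, -1.2, 0.5]
opening: 0.0876
gripper_force: 0.2
```

```bash
python3 -c "
from st import *
st('6',('right_edge',))"
```

```text
9.0 [ 0.55675322 -0.14711268  0.07764287] [-0.48004131 -1.20266424  0.53610842]
right_edge wrist [213.4 106.5] angle 1.52 res 0.6
```

send_rows(
  increments=[
    [[0, 0.006, 0, 0], [0, 0.012, 0, 0], [0, 0.012, 0, 0], [0, 0.012, 0, 0]],
  ],
)

```text
clock: 9.7
tool_pos: [0.5568, -0.1449, 0.0776]
orientation: [-180.0, -0.0, -45.0]
force: [-0.5, 0.0, -0.6]
opening: 0.0876
gripper_force: 0.1
```

send_rows(
  increments=[
    [[0, 0.006, 0, 0], [0, 0.012, 0, 0], [0, 0.012, 0, 0], [0, 0.012, 0, 0]],
  ],
)

```text
clock: 10.2
tool_pos: [0.5567, -0.1425, 0.0775]
orientation: [180.0, 0.0, -45.0]
force: [0.1, -0.1, 0.7]
opening: 0.088
gripper_force: 0.1
```

```bash
python3 -c "
from st import *
st('7',('right_edge',))"
```

```text
10.2 [ 0.55667287 -0.14246587  0.0775277 ] [ 0.12460787 -0.12799572  0.73548332]
right_edge wrist [214.9 103.3] angle 1.6 res 1.4
```

send_rows(
  increments=[
    [[0, 0.006, 0, 0], [0, 0.012, 0, 0], [0, 0.012, 0, 0], [0, 0.012, 0, 0]],
  ],
)

```text
clock: 10.9
tool_pos: [0.5563, -0.1406, 0.0775]
orientation: [180.0, 0.0, -45.1]
force: [-1.6, -5.1, 0.2]
opening: 0.0874
gripper_force: 2.0
```

```bash
python3 -c "
from st import *
st('8',('right_edge',))
b=cv2.imread('pics/wrist8.png')[130:300,0:220]
a=cv2.imread('pics/scene8.png')[130:240,190:330]
cv2.imwrite('pics/c8.png',np.hstack([cv2.resize(b,(518,400),interpolation=2),cv2.resize(a,(280,400),interpolation=2)]))"
```

```text
10.9 [ 0.55630155 -0.1405559   0.07752989] [-1.59625119 -5.13855175  0.18645893]
right_edge scene [189.9 258.5] angle 1.53 res 2.0
right_edge wrist [214.5 106.2] angle 1.6 res 1.4
```

View pics/c8.png

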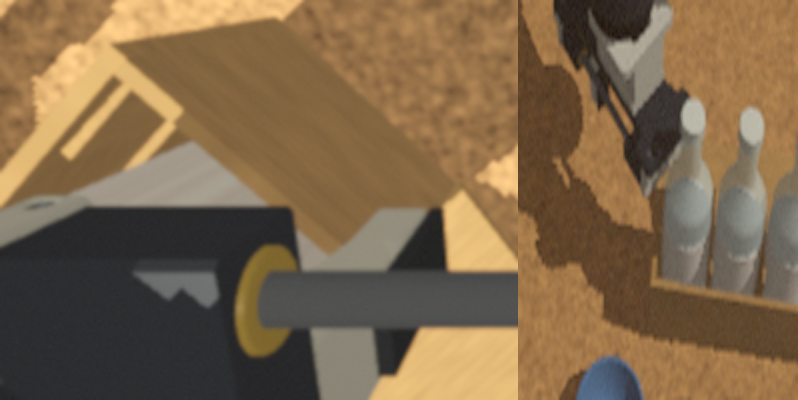

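Force reads 5 N and the right wall is flush with the back wall's end at (113, 45) in the crop, so it is upright at its stop. I'll back off and go round the front to the left side.

send_rows(
  increments=[
    [[0, -0.06, 0, 0], [0, -0.18, 0.02, 0], [-0.1, -0.3, 0.15, 0], [-0.3, -0.3, 0.3, -0.1], [-0.5, -0.2, 0.35, -0.22], [-0.68, 0, 0.35, -0.34], [-0.68, 0.2, 0.35, -0.46], [-0.68, 0.4, 0.35, -0.58], [-0.68, 0.6, 0.35, -0.7], [-0.68, 0.8, 0.35, -0.82], [-0.65, 0.95, 0.35, -0.94], [-0.6, 1, 0.35, -1]],
  ],
)

```text
clock: 12.6
tool_pos: [0.4372, 0.0617, 0.148]
orientation: [-180.0, 0.1, -131.1]
force: [0.8, -0.0, 0.2]
opening: 0.0875
gripper_force: 0.0
```

```bash
python3 -c "
from st import *
o=ctrl.get_obs();print(o['clock'],o['tool_pos'],o['orientation'],o['force'],o['joint_pos'])"
```

```text
12.6 [0.4371923  0.06174632 0.14797495] [-1.79999849e+02  1.00579420e-01 -1.31118073e+02] [ 0.78981204 -0.0062877   0.21438844] [ 3.37610882e+01  2.20347657e+00 -3.40038093e+01 -3.23750831e-02
 -5.36955818e+01 -7.48600145e+01]
```

send_rows(
  increments=[
    [[0, 0.25, 0, -0.047], [0.1, 0.5, 0, -0.047], [0.3, 0.75, 0, -0.047], [0.5, 1, 0, -0.047], [0.63, 1, -0.1, -0.047], [0.63, 1, -0.3, -0.047], [0.63, 1, -0.3, -0.047], [0.63, 1, -0.3, -0.047]],
  ],
)

```text
clock: 13.6
tool_pos: [0.5633, 0.2601, 0.0888]
orientation: [-180.0, 0.1, -135.0]
force: [-0.8, 0.6, -0.1]
opening: 0.0875
gripper_force: 0.0
```

```bash
python3 -c "
from st import *
st('9')
a=cv2.imread('pics/scene9.png')[130:290,190:400];b=cv2.imread('pics/wrist9.png')
cv2.imwrite('pics/c9.png',np.hstack([cv2.resize(a,None,fx=1.8,fy=1.8),cv2.resize(b,(384,288))]))"
```

```text
13.6 [0.56332601 0.26009089 0.08881461] [-0.75227534  0.60681712 -0.12152094]
front_edge scene [171.5 298.3] angle 0.16 res 0.3
left_edge scene [211.4 363.2] angle 0.34 res 0.2
left_edge wrist [213.6 139.5] angle 0.35 res 6.3
right_edge scene [190.8 259.5] angle 1.56 res 1.2
```

View pics/c9.png

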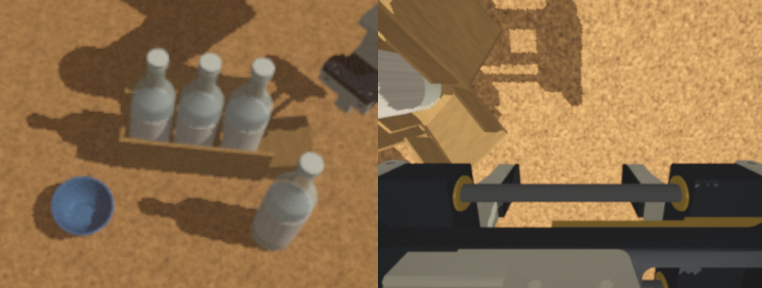

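```bash
python3 -c "
from st import *
# front corner of left wall free edge; expected tray (-.042, .103+.075)
print(atz('wrist',(173,169),.032))
w=-.0205
for q in((-.042,.178),):print(.6344+q[0]-w*q[1],.0136+q[1]+w*q[0])
# front wall free-edge left corner at scaled (501,35): expected tray(-.042-.073,.108,.038)
print(atz('wrist',(35/288*384,(501-378)/384*512),.038), .6344-.115-w*.108,.0136+.108+w*-.115)
print(tri([('wrist',(213.6,139.5)),('scene',(211.4,363.2))]))
"
```

```text
[0.59562583 0.19059398 0.032     ]
0.5960489999999999 0.192461
[0.52536889 0.12986579 0.038     ] 0.521614 0.1239575
[0.63947755 0.19338751 0.03325551]
```

send_rows(
  increments=[
    [[0, 0, -0.15, 0], [0, 0, -0.3, 0], [0, 0, -0.375, 0], [0, 0, -0.375, 0], [0, -0.04, -0.375, 0], [0, -0.07, -0.375, 0]],
  ],
)

```text
clock: 14.75
tool_pos: [0.5632, 0.2457, 0.0137]
orientation: [-180.0, 0.1, -135.0]
force: [0.9, 0.8, -0.2]
opening: 0.0875
gripper_force: 0.0
```

send_rows(
  increments=[
    [[0, -0.012, 0.005, 0], [0, -0.022, 0.035, 0], [0, -0.034, 0.065, 0], [0, -0.053, 0.105, 0], [0, -0.073, 0.14, 0], [-0.002, -0.1, 0.17, 0], [-0.003, -0.127, 0.2, 0], [-0.003, -0.127, 0.2, 0]],
  ],
)

```text
clock: 15.75
tool_pos: [0.5624, 0.2202, 0.0532]
orientation: [-180.0, 0.0, -135.1]
force: [-0.5, 0.2, 0.9]
opening: 0.0874
gripper_force: 0.1
```

```bash
python3 -c "
from st import *
st('10',('left_edge',))"
```

```text
15.75 [0.56235829 0.22015776 0.05323017] [-0.48025696  0.20425063  0.88651955]
left_edge scene [203.4 356. ] angle 0.96 res 0.1
```

send_rows(
  increments=[
    [[0, -0.03, 0.025, 0], [-0.001, -0.065, 0.05, 0], [-0.002, -0.1, 0.07, 0], [-0.003, -0.137, 0.09, 0], [-0.004, -0.165, 0.103, 0], [-0.004, -0.195, 0.115, 0], [-0.004, -0.215, 0.12, 0], [-0.004, -0.215, 0.12, 0]],
  ],
)

```text
clock: 16.95
tool_pos: [0.5613, 0.1772, 0.0766]
orientation: [-180.0, -0.0, -135.1]
force: [0.2, 1.0, 0.3]
opening: 0.0878
gripper_force: 0.1
```

```bash
python3 -c "
from st import *
st('11',('left_edge',))"
```

```text
16.95 [0.56133781 0.17717187 0.07661638] [0.19916087 0.98747794 0.25680892]
left_edge scene [197.9 341.7] angle 1.5 res 1.5
```

send_rows(
  increments=[
    [[0, -0.008, 0.005, 0], [0, -0.015, 0.005, 0], [0, -0.015, 0.005, 0], [0, -0.015, 0.005, 0]],
  ],
)

```text
clock: 17.65
tool_pos: [0.5613, 0.1744, 0.0776]
orientation: [180.0, -0.0, -135.0]
force: [-0.5, 0.8, 0.1]
opening: 0.0877
gripper_force: 0.2
```

send_rows(
  increments=[
    [[0, -0.006, 0, 0], [0, -0.012, 0, 0], [0, -0.012, 0, 0], [0, -0.012, 0, 0]],
  ],
)

```text
clock: 18.15
tool_pos: [0.5613, 0.172, 0.0776]
orientation: [-180.0, -0.0, -135.0]
force: [-0.3, 0.2, 1.1]
opening: 0.0876
gripper_force: 0.3
```

```bash
python3 -c "
from st import *
st('12',('left_edge',))
b=cv2.imread('pics/wrist12.png')[60:300,0:300]
a=cv2.imread('pics/scene12.png')[150:250,270:390]
cv2.imwrite('pics/c12.png',np.hstack([cv2.resize(b,(460,368),interpolation=2),cv2.resize(a,(336,368),interpolation=2)]))"
```

```text
18.15 [0.56129121 0.17199567 0.07756467] [-0.25891662  0.16243492  1.06045079]
left_edge scene [201.  340.4] angle 1.53 res 1.7
```

View pics/c12.png

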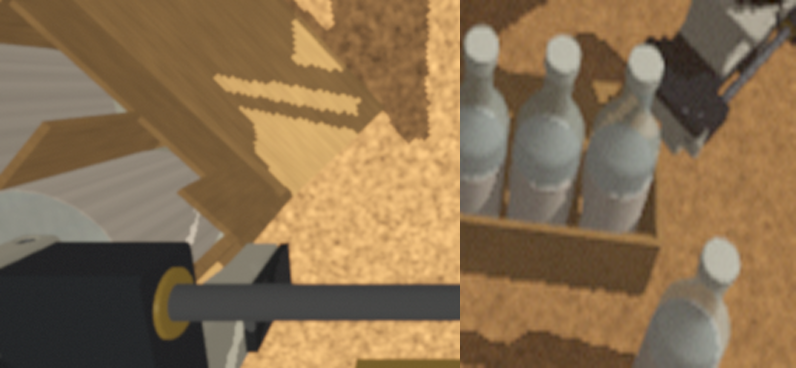

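send_rows(
  increments=[
    [[0, -0.006, 0, 0], [0, -0.012, 0, 0], [0, -0.012, 0, 0], [0, -0.012, 0, 0]],
  ],
)

```text
clock: 18.85
tool_pos: [0.5615, 0.1704, 0.0777]
orientation: [180.0, 0.1, -135.0]
force: [-1.5, 4.1, 0.6]
opening: 0.0874
gripper_force: 2.3
```

The left wall is at its stop (4 N), with its tab tucked inside. Next I'll back off and go to the front wall's left corner.

send_rows(
  increments=[
    [[0, 0.06, 0, 0], [-0.02, 0.15, 0.05, 0], [-0.2, 0.15, 0.1, 0], [-0.4, 0.05, 0.1, 0], [-0.53, -0.08, 0, 0], [-0.53, -0.08, -0.15, 0], [-0.53, -0.08, -0.29, 0], [-0.53, -0.08, -0.325, 0], [-0.53, -0.08, -0.325, 0]],
  ],
)

```text
clock: 19.98
tool_pos: [0.4555, 0.1542, 0.0129]
orientation: [-180.0, -0.0, -135.0]
force: [-0.5, -0.4, 0.3]
opening: 0.0877
gripper_force: 0.0
```

```bash
python3 -c "
from st import *
st('13')
b=cv2.imread('pics/wrist13.png')[:,:300]
a=cv2.imread('pics/scene13.png')[130:250,220:390]
cv2.imwrite('pics/c13.png',np.hstack([cv2.resize(b,(300,384),interpolation=2),cv2.resize(a,(480,384),interpolation=2)]))"
```

```text
19.975 [0.45547106 0.15418084 0.01287948] [-0.48053058 -0.39628192  0.32301921]
front_edge scene [172.2 297.2] angle 0.09 res 0.6
left_edge scene [200.  339.8] angle 1.55 res 0.8
right_edge scene [192.3 260.4] angle 1.59 res 0.2
```

View pics/c13.png

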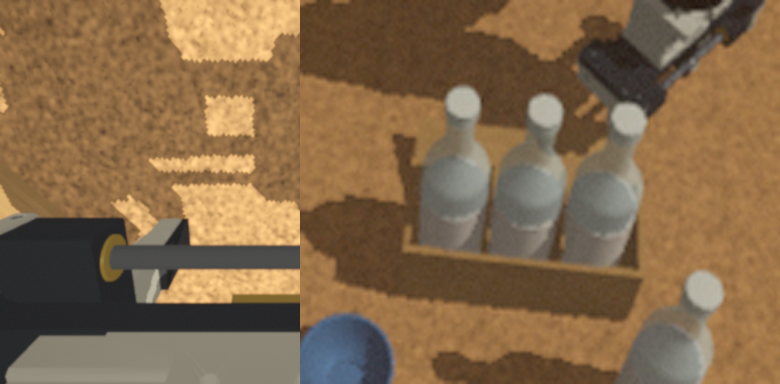

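send_rows(
  increments=[
    [[0.035, 0, 0, 0], [0.065, 0, 0, 0], [0.08, 0, 0.02, 0], [0.0945, 0, 0.065, 0], [0.115, 0, 0.105, 0], [0.1355, -0.002, 0.14, 0], [0.163, -0.003, 0.17, 0], [0.19, -0.004, 0.2, 0], [0.19, -0.004, 0.2, 0]],
  ],
)

```text
clock: 21.5
tool_pos: [0.4941, 0.1531, 0.0531]
orientation: [-180.0, 0.1, -135.0]
force: [0.1, 0.8, 0.1]
opening: 0.0879
gripper_force: 0.0
```

```bash
python3 -c "
from st import *
st('14',('front_edge',))"
```

```text
21.5 [0.49410949 0.1531376  0.05305267] [0.05265786 0.78391208 0.08329763]
front_edge scene [172.5 297.8] angle 0.08 res 0.0
front_edge wrist [137.2   7.7] angle 0.9 res 2.6
```

send_rows(
  increments=[
    [[0.03, 0, 0.025, 0], [0.064, 0, 0.05, 0], [0.1, -0.002, 0.07, 0], [0.1365, -0.002, 0.09, 0], [0.165, -0.003, 0.103, 0], [0.1945, -0.004, 0.115, 0], [0.215, -0.004, 0.122, 0], [0.215, -0.004, 0.122, 0]],
  ],
)

```text
clock: 22.7
tool_pos: [0.5366, 0.1521, 0.077]
orientation: [-180.0, 0.0, -135.0]
force: [0.0, 0.1, 0.3]
opening: 0.0871
gripper_force: 0.0
```

```bash
python3 -c "
from st import *
st('15',('front_edge',))"
```

```text
22.7 [0.53664692 0.1521024  0.07698019] [0.02531761 0.11397329 0.28874821]
front_edge scene [207.4 262.7] angle 1.6 res 44.6
front_edge wrist [140.5  18.7] angle 1.52 res 4.7
```

send_rows(
  increments=[
    [[0.008, 0, 0, 0], [0.015, 0, 0, 0], [0.015, 0, 0, 0], [0.015, 0, 0, 0]],
  ],
)

```text
clock: 23.4
tool_pos: [0.5393, 0.1521, 0.077]
orientation: [-180.0, 0.0, -135.0]
force: [-0.3, -0.1, 0.4]
opening: 0.0876
gripper_force: 0.1
```

send_rows(
  increments=[
    [[0.006, 0, 0, 0], [0.012, 0, 0, 0], [0.012, 0, 0, 0], [0.012, 0, 0, 0]],
  ],
)

```text
clock: 23.9
tool_pos: [0.5418, 0.1521, 0.0769]
orientation: [-180.0, 0.0, -135.0]
force: [-0.2, -0.6, 0.7]
opening: 0.0878
gripper_force: 0.1
```

send_rows(
  increments=[
    [[0.006, 0, 0, 0], [0.01, 0, 0, 0], [0.01, 0, 0, 0], [0.01, 0, 0, 0]],
  ],
)

```text
clock: 24.4
tool_pos: [0.543, 0.1519, 0.0768]
orientation: [180.0, -0.1, -135.1]
force: [-4.3, 1.8, 2.0]
opening: 0.0874
gripper_force: 2.5
```

```bash
python3 -c "
from st import *
st('16',('front_edge',))
b=cv2.imread('pics/wrist16.png')[:,:300]
a=cv2.imread('pics/scene16.png')[130:250,220:390]
cv2.imwrite('pics/c16.png',np.hstack([cv2.resize(b,(300,384),interpolation=2),cv2.resize(a,(480,384),interpolation=2)]))"
```

```text
24.4 [0.54298454 0.15194673 0.07679951] [-4.29048323  1.83963279  2.0290071 ]
front_edge scene [205.9 260.3] angle 1.6 res 45.8
front_edge wrist [137.3  17.1] angle 1.59 res 1.7
```

View pics/c16.png

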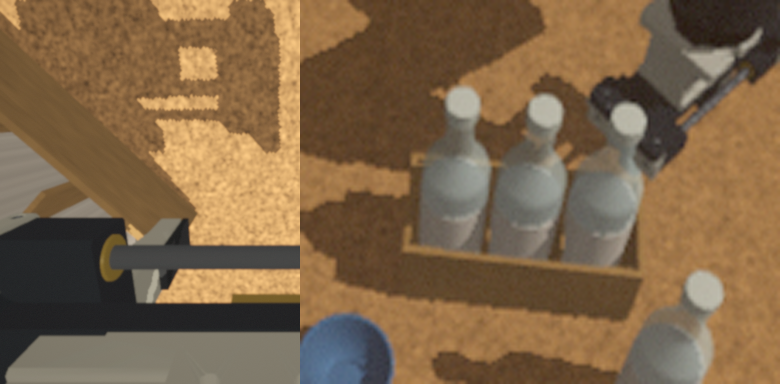

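The front wall reached its stop at the predicted position (4.3 N), and the bottles look unmoved. Retreating to check.

send_rows(
  increments=[
    [[-0.05, 0.02, 0, 0], [-0.15, 0.05, 0, 0], [-0.3, 0.1, 0.05, 0], [-0.45, 0.3, 0.2, 0], [-0.45, 0.6, 0.4, 0], [-0.4, 0.9, 0.5, 0], [-0.4, 1, 0.5, 0], [-0.4, 1, 0.5, 0], [-0.4, 1, 0.5, 0]],
  ],
)

```text
clock: 25.72
tool_pos: [0.4632, 0.3517, 0.1766]
orientation: [-180.0, -0.0, -135.0]
force: [0.7, -0.2, -0.3]
opening: 0.0878
gripper_force: 0.0
```

```bash
python3 -c "
from st import *
st('17',cams=('scene','top'))
b=cv2.imread('pics/top17.png')[80:240,120:310]
a=cv2.imread('pics/scene17.png')[130:250,220:390]
cv2.imwrite('pics/c17.png',np.hstack([cv2.resize(b,(400,337),interpolation=2),cv2.resize(a,(400,337),interpolation=2)]))"
```

```text
25.725 [0.46323326 0.35167042 0.17660543] [ 0.7452778  -0.18202171 -0.26468902]
front_edge top [179.2 211.6] angle 1.59 res 2.4
left_edge scene [201.6 339.6] angle 1.55 res 2.4
right_edge scene [190.3 262.1] angle 1.6 res 2.4
right_edge top [165.1 250.8] angle 1.59 res 0.3
```

View pics/c17.png

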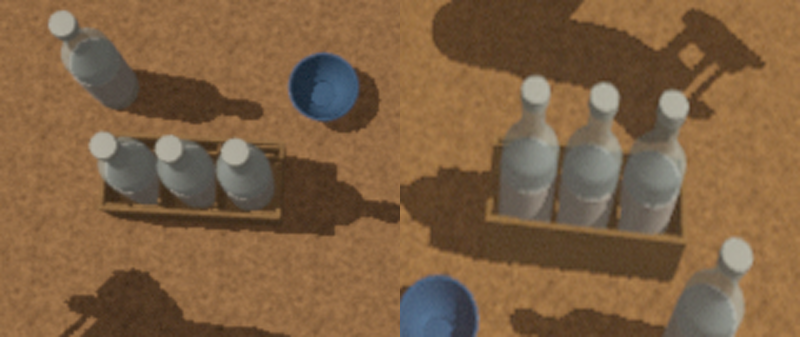

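All three walls stand upright around the tray, the bottles are upright, and the arm is clear.

```bash
python3 -c "
from plant import ctrl
print(ctrl.close_job())"
```

```text
the job is handed in; nothing more can be done
None
```

The job is handed in: right, left, then front wall folded up to their stops at about 4–5 N; the last pictures show all three upright, the bottles standing and the arm clear (no verdict was returned).

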